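# Wind a wine bottle under the cellar inspection lamp

## Robot

A 6-joint arm with a two-finger parallel gripper is mounted at the origin on the work surface. World frame = base frame: x ahead of the robot, y to its left, z up, the work surface at z = 0. Lengths are in mm, angles in rad, forces in N, time in s.
With the tool pointing down it reaches from about 275 to 1000 mm from the base axis. Payload 8.4 kg.
Tool frame: the origin (TCP) lies on the centre line of the jaws, within the pads' length; the fingertips stand 25 mm ahead of it and the grasp point (between the pads) lies 6 mm ahead of it; z points along the fingers, y is the line along which they close (so a half turn about z gives the same grasp; the last joint's range is limited). The gripper opens to 85 mm and grips with 20 to 120 N. Pads are 22 mm wide; open, the fingers measure 114 mm over their backs; the gripper's body (76 mm by 85 mm) begins 54 mm behind the grasp point. The pads swing forward as they close: fully open they stand 13 mm farther back than shut.
Start: joints at [1.24, 0.353, 1.633, -0, 1.155, -0.002], TCP at [201.816, 591.522, 256.281] pointing down, gripper open.
Joint ranges: [-2.63, 2.63], [-0.92, 2.1], [0.06, 2.66], [-1.3, 4.44], [0, 2.69], [-3.02, 3.02]. Speed limits (rad/s): [2.22, 2.22, 2.79, 3.14, 3.14, 3.14].

## Interface

Orientations are given as [roll, pitch, yaw] about the fixed x, y, z axes, in that order (R = Rz(yaw) Ry(pitch) Rx(roll)).
In Python, from rig import r gives the robot as it stands.
- The arm moves only by the shell command python3 -m jog 'ROWS' [FORCE]. ROWS is JSON, a list of rows, each a list of 3 entries, a list of its own where there are three numbers: the turn, a rotation vector about the tool's x, y, z in rad, then the shift along the tool's x, y, z in m, then the opening, from -1 (shut) to 1 (fully open). In form: [[[rx, ry, rz], [x, y, z], gripper], ...]. A call has 1 to 12 rows; each row shifts and turns the commanded pose from where the row before left it, along the tool's axes as they then stand; what a row does not reach is not made up. A row lasts 1/10 s, in which the tool goes at most 50 mm and 8.59 degrees, less where a joint would pass 70% of its speed; a pose out of reach is approached as far as the arm can. A call with a gripper value outside its range is refused whole. The fingers move at their own pace and stop on an object; FORCE is the grip in N (left out, the last holds). Time passes only in rows, so rows that do not move let the fingers close. It gives the time, the measured TCP pose, the force, the opening and the grip force at its end, in the units of the state.
- r.sense(): the state, without advancing time (a new reading comes with each control period).
- r.grab_frame(name): name is "scene" or "top"; returns the picture (384x512x3 uint8, red, green, blue); there is no depth.
- r.camera_params(name): a dict with "fx", "fy", "cx", "cy" (pixels), "rvec" (rotation vector, rad) and "tvec" (3), from world to camera coordinates, as OpenCV has them. Camera axes: x right, y down, z forward; pixel columns grow to the right and rows downward; lengths in mm; the calibration is good to about 2 mm. A picture is of the moment at which its call begins. camera_params takes no time and is no camera call.
- r.sign_off(): hands the job in; it is judged then, once.
The state is a dict: "clock": time; "qpos": joint angles; "qvel": joint speeds; "joint_efforts": joint torques, N m; "eef_pos": TCP position; "tcp_rot": TCP orientation; "contact_force": force on the tool from outside, world axes, zero at the start; "wrist_torque": the same for the moment, N m; "opening": opening from 0.0 (shut) to 1.0 (fully open); "grasp_force": force on a finger pad.
Only numpy, scipy, OpenCV 4.12 (cv2) and the standard library are available. Lean on these libraries where they do the work, as an engineer would, in place of code of your own. Each camera call takes 0.05 s, during which the arm holds its last target. There are 200 camera calls.

## Task

Lift the green bottle out of the wooden rest and lay it in the cradle of the inspection slide. Then wind the slide with its red hand crank, clockwise seen from above (a bit over one and a half turns), until it is fully home against its stop with the bottle under the lamp arm; do not shove the carriage itself. Last, push the yellow brake lever all the way over, away from you, let go, and leave the other things where they are.

Things in the scene. Friction and masses are not known exactly. Their poses are not given: they have to be found in the camera images.
- station: The inspection slide, fixed to the bench: a grey bed 110 mm wide (x), 450 mm long (y from -285 to +165), 30 mm high, with the carriage toward its +y end, a lamp arm over the middle and, toward its -y end, a green gearbox (80 x 80 mm, top 75 mm) under the crank. Origin on the bench surface; x points roughly away from the robot (yaw within 0.15 rad).
- lamp (a point): Middle of the lamp arm's white underside, 122 mm above the bench, at station x=0, y=-31.5 mm; axes as the station's. The dark arm is 50 mm wide (y), runs from station x=-65 to +185 mm, its top 144 mm above the bench, on a column 40 x 50 mm at x=+185 mm. The cradle's y comes here when home.
- carriage: The aluminium plate (130 x 70 x 12 mm, top 46 mm above the bench) that slides along the station's -y as the crank winds (14.8 mm per radian of crank, 151 mm in all; it can hardly be pushed by hand). Origin under its centre, axes as the station's. Two wooden V saddles stand on it.
- cradle (a point): Centre of the cradle on the carriage: where the middle of a bottle's body lies when it rests in the two V saddles, 86 mm above the bench, bottle along the station's x (neck either way). The saddles, 20 mm thick, are centred 45 mm either side along x and reach to 4 mm below this point; the 70 mm between them is free down to the plate, 40 mm below. Axes as the station's.
- crank_axis (a point): Point on the vertical axis of the crank, at the height of the middle of its grip, 128 mm above the bench. Axes as the station's.
- crank_grip (a point): Centre of the crank's grip, 60 mm from the crank axis: a red upright flat paddle fixed to the crank arm (it does not spin), 16 mm thick along the circle, 34 mm wide along the arm, standing from 97 mm (top of the steel arm) to 152 mm above the bench. Its x points from the crank axis outward along the arm, z up.
- crank (a joint): Crank angle in rad. It starts between 0 and 0.8, grows as the crank turns clockwise seen from above and ends at a hard stop at 10.25 (carriage home). At 0 the arm points along the station's +x; at angle q it points at station yaw minus q. Turning takes about 6 to 7 N at the grip and it stays where it is left.
- brake (a joint): Angle of the brake lever in rad: starts between 0 and 0.25 (leaning toward the robot, station -x), 1.0 is fully over to station +x (hard stop). Takes about 1 N at the ball and stays where it is left; pivot 52 mm above the bench at station x=0, y=-100 mm.
- brake_tip (a point): Centre of the yellow ball, 26 mm across, at the end of the 70 mm brake lever; about 113 mm above the bench at either end of its swing and 122 mm in the middle.
- green_bottle: The bottle to inspect: green glass, white paper band, red cap, 48 mm in diameter, 185 mm long, about 0.4 kg. Origin on its axis at the middle of its 120 mm long straight body; x runs along its axis to the neck (base at x=-60 mm, cap end at x=+125 mm). It lies in one of the two places of the rest, axis 52 mm above the bench, neck away from the robot.
- amber_bottle: A like bottle in amber brown glass with a dark cap, in the other place of the rest; it stays there.
- rest: Fixed wooden rest 150 x 170 mm (x, y), board 12 mm thick, with two bottle places at y=+50 and y=-50 mm, each with two V saddles as on the carriage (45 mm either side of the bottle's middle along x). Origin under its centre; the bottles lie along its x.
- mug: Bystander: steel mug, 80 mm across, 100 mm high; origin at its underside.
- mallet: Bystander: wooden mallet 200 mm long lying on the bench.
- jar: Bystander: glass jar 70 mm across, 100 mm high, brass lid; origin at its underside.
Things that resemble listed ones, but are neither listed nor needed, are in the scene too. Of the things like the green_bottle, leave any that is blue; of the rest the smaller one is meant.

How it is judged:
By the outcome, as a careful person would: the job done as asked, in the order asked, and still so for the second after the job is handed in, with the robot touching nothing.
It also fails if it takes over 72 s, if anything falls off the work surface, if the arm or the gripper's body presses on something with over 40 N, if the wrist force passes 120 N, or if a joint passes its speed limit or range.

## Working session

There is one attempt and no reset: what is moved stays moved. The work goes in short steps, Python scripts to look and compute and a shell command to move; the robot and the scene stay as the last step left them, time stands still between calls to the robot, and variables do not carry over. Pictures are saved under pics/ and viewed, at most 10 in all, crops included, and the job is handed in when it is done.

```bash
ls; mkdir -p pics
python3 - <<'E'
from rig import r
import cv2,numpy as np
for n in("scene","top"):
    f=r.grab_frame(n); cv2.imwrite(f"pics/{n}0.png",f[:,:,::-1]); p=r.camera_params(n); print(n,p)
    R=cv2.Rodrigues(np.array(p["rvec"],float))[0]; print(-R.T@np.array(p["tvec"]))
s=r.sense(); print(s)
E
```

```text
pics
scene {'fx': 482.4464793888712, 'fy': 482.4464793888712, 'cx': 253.59426874869777, 'cy': 195.10899155800698, 'rvec': array([ 1.64454559,  2.10459292, -0.67905264]), 'tvec': array([  -3.05158311, -395.78971639, 1940.64930178])}
[1417.32987247  348.77562417 1338.77187035]
top {'fx': 421.7397484688157, 'fy': 421.7397484688157, 'cx': 255.7874265601984, 'cy': 190.23724094916355, 'rvec': array([ 2.2161988 , -2.16223415,  0.08424081]), 'tvec': array([ 126.11882631,  525.02656699, 1631.16325387])}
[ 406.76172362  149.48129607 1662.66432496]
{'clock': 0.1, 'qpos': array([ 1.23960877e+00,  3.53575905e-01,  1.63405243e+00,  1.32964406e-05,
        1.15522297e+00, -2.37720432e-03]), 'qvel': array([ 0.00025466, -0.00187269, -0.00305527,  0.00160743,  0.00058308,
        0.00031043]), 'joint_efforts': array([-5.08918383e-04, -6.06357980e+01, -3.42819500e+01, -1.46691095e-04,
        4.04898485e-03,  5.02352907e-05]), 'eef_pos': array([201.67636377, 591.14524625, 255.64174489]), 'tcp_rot': array([-3.14033403e+00, -1.51499821e-05,  2.81277691e+00]), 'contact_force': array([ 0.42489956,  0.77479945, -0.76135069]), 'wrist_torque': array([ 0.04761365, -0.01255896, -0.04119466]), 'grasp_force': 0.0, 'opening': 0.9990702167624259}
```

View pics/scene0.png

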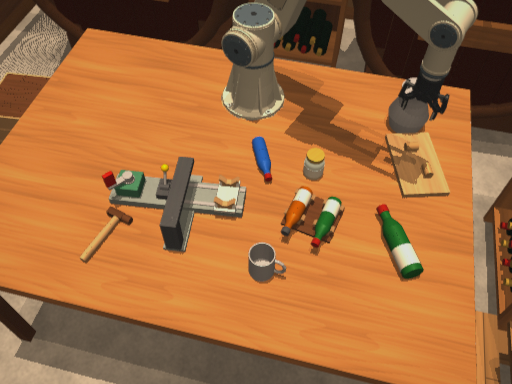

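View pics/top0.png

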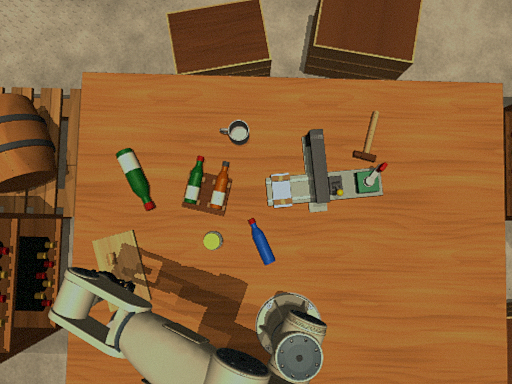

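Scene view: the rest with amber (297,210) and small green bottle (327,220), the station from (110,190) to (245,200), red grip at (108,180), yellow ball at (165,168). Top view: the small green bottle at (194,182), carriage at (280,188), ball at (340,192), grip at (382,168). The large green bottle (133,178) and the blue bottle are distractors.

```bash
cat > h.py <<'E'
from rig import r
import cv2,numpy as np
def cam(n):
    p=r.camera_params(n); R=cv2.Rodrigues(np.array(p["rvec"],float))[0]; t=np.array(p["tvec"],float)
    K=np.array([[p["fx"],0,p["cx"]],[0,p["fy"],p["cy"]],[0,0,1]]); return K,R,t
def ray(n,uv):
    K,R,t=cam(n); d=R.T@np.linalg.solve(K,[uv[0],uv[1],1]); return -R.T@t,d
def plane(n,uv,z):
    o,d=ray(n,uv); return o+d*(z-o[2])/d[2]
def tri(a,b):
    M=[K@np.c_[R,t] for K,R,t in(cam("scene"),cam("top"))]
    X=cv2.triangulatePoints(M[0],M[1],np.array(a,float).reshape(2,1),np.array(b,float).reshape(2,1)).ravel(); return X[:3]/X[3]
def proj(n,P):
    K,R,t=cam(n); q=K@(R@np.array(P,float)+t); return q[:2]/q[2]
def mask(im,lo,hi,box):
    h=cv2.cvtColor(im,cv2.COLOR_RGB2HSV_FULL if 0 else cv2.COLOR_RGB2HSV); m=cv2.inRange(h,tuple(lo),tuple(hi))
    k=np.zeros_like(m); x0,y0,x1,y1=box; k[y0:y1,x0:x1]=m[y0:y1,x0:x1]; return k
def blob(m):
    n,l,s,c=cv2.connectedComponentsWithStats(m); i=1+np.argmax(s[1:,4]) if n>1 else 0
    return c[i],s[i],(l==i)
E
python3 - <<'E'
from h import *
S=cv2.imread("pics/scene0.png")[:,:,::-1].copy();T=cv2.imread("pics/top0.png")[:,:,::-1].copy()
def sh(n,m):
    c,s,l=blob(m); print(n,c.round(1),s); return c
red=((0,150,60),(6,255,255)); yel=((22,120,120),(32,255,255)); grn=((55,100,20),(85,255,255))
a=sh("gripS",mask(S,*red,(95,165,120,195)));b=sh("gripT",mask(T,*red,(370,155,395,180)));print(tri(a,b),plane("top",b,140))
a=sh("ballS",mask(S,*yel,(155,158,175,178)));b=sh("ballT",mask(T,*yel,(330,180,350,200)));print(tri(a,b),plane("top",b,113))
a=sh("gbS",mask(S,*grn,(110,165,150,205)));b=sh("gbT",mask(T,*grn,(350,165,385,200)));print(tri(a,b))
g=mask(T,*grn,(175,150,212,215));c=sh("botT",g)
cap=sh("capT",mask(T,*red,(185,145,212,170)))
capS=sh("capS",mask(S,*red,(308,232,330,255)));print("cap",tri(capS,cap),plane("top",cap,52))
wh=mask(T,(0,0,150),(179,70,255),(178,165,208,210)); sh("bandT",wh)
big=np.hstack([cv2.resize(T[110:225,170:395],None,fx=3.5,fy=3.5,interpolation=cv2.INTER_CUBIC)])
b2=cv2.resize(S[145:260,100:250],(0,0),fx=1.7,fy=1.7,interpolation=cv2.INTER_CUBIC)
c=np.zeros((600,800,3),np.uint8);c[:big.shape[0],:big.shape[1]]=big;c[403:403+b2.shape[0],:b2.shape[1]]=b2[:197]
cv2.imwrite("pics/crop.png",c[:,:,::-1])
E
```

```text
gripS [108.6 178.6] [102 171  14  16 139]
gripT [382.9 166.3] [380 163   7   8  35]
[ 612.97072397 -321.99944978  127.74241875] [ 612.18708061 -320.91288511  140.        ]
ballS [164.3 166.6] [161 164   7   7  29]
ballT [339.8 191.9] [337 189   6   7  29]
[ 516.49355052 -169.36724704  118.28478528] [ 516.81960082 -170.28439034  113.        ]
gbS [137.3 178. ] [132 172  11  15  63]
gbT [365.9 182.7] [356 171  23  22 267]
[ 553.87629434 -265.86057234   76.28137542]
botT [196.2 174.9] [189 161  14  26 232]
capT [200.2 158.2] [197 156   7   6  24]
capS [315.5 242.1] [311 238  10   9  61]
cap [637.53713387 356.68649842  51.78243909] [637.60216603 356.04031944  52.        ]
bandT [191.3 192.3] [186 186  12  14 130]
```

View pics/crop.png

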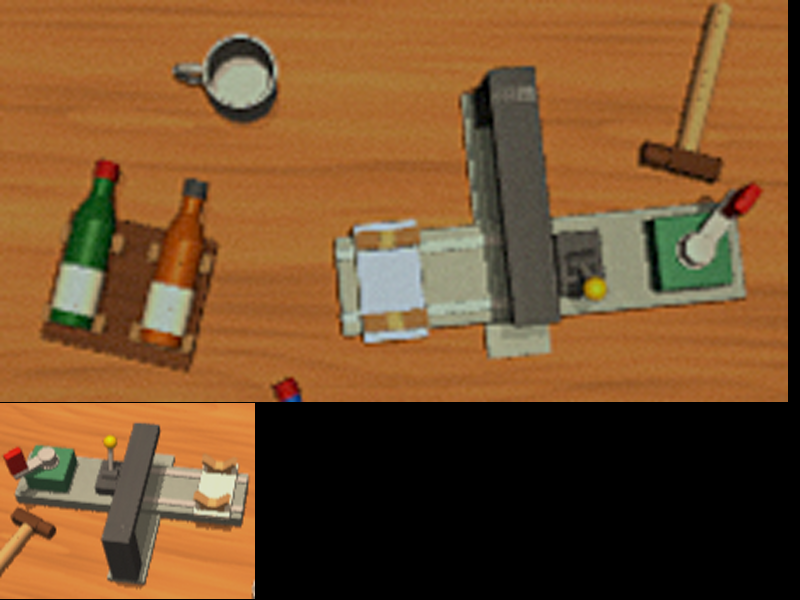

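Crop: plate corners about (357,228), (415,222), (428,335), (363,342); bed corners (336,240), (740,205), (745,297), (345,335); bottle cap end (107,160) and base (72,328); crank hub (695,250).

Run:
```python
from h import *
from scipy.optimize import least_squares
T=cv2.imread("pics/top0.png")[:,:,::-1].copy()
c=lambda x,y:(170+x/3.5-.36,110+y/3.5-.36)
P=lambda x,y,z:plane("top",c(x,y),z)[:2]
pts=[(P(336,240,30),55,165),(P(345,335,30),-55,165),(P(740,205,30),55,-285),(P(745,297,30),-55,-285)]
ca=[(P(357,228,46),65,35),(P(415,222,46),65,-35),(P(428,335,46),-65,-35),(P(363,342,46),-65,35)]
ball=np.array([516.6,-169.6])
def res(p):
    x,y,a,yc=p; R=np.array([[np.cos(a),-np.sin(a)],[np.sin(a),np.cos(a)]]);o=np.array([x,y])
    e=[q-(o+R@[u,v]) for q,u,v in pts]+[q-(o+R@[u,v+yc]) for q,u,v in ca]
    e.append([2*(R.T@(ball-o))[1]+200,0]); return np.concatenate(e)
s=least_squares(res,[520,-50,0,110],loss="soft_l1",f_scale=4);print(s.x,res(s.x).reshape(-1,2).round(1).tolist())
x,y,a,yc=s.x;R=np.array([[np.cos(a),-np.sin(a)],[np.sin(a),np.cos(a)]]);o=np.array([x,y])
L=lambda w:R.T@(np.array(w)[:2]-o)
print("ball",L(ball),"hub",L(P(695,250,105)),"gearbox",L([553.9,-265.9]),"grip",L([613,-322]))
print("cradle",o+R@[0,yc],"lamp",o+R@[0,-31.5],"q from yc",10.25-(yc+31.5)/14.8)
# bottle
e0,e1=plane("top",c(72,329),52)[:2],plane("top",c(107,160),52)[:2]
print("bottle ends",e0,e1,np.linalg.norm(e1-e0),np.arctan2(*(e1-e0)[::-1]))
cap=plane("top",(200.2,158.2),52)[:2];band=plane("top",(191.3,192.3),60)[:2];print("cap-band yaw",np.arctan2(*(cap-band)[::-1]),cap,band)
u=(e1-e0)/np.linalg.norm(e1-e0);print("centre",e1-125*u,e0+60*u)
print("rest edge yaws",[np.arctan2(*(P(*b,12)-P(*d,12))[::-1]) for b,d in(((217,242),(190,368)),)])
print(r.sense()["tcp_rot"])
```

```text
[ 5.35049778e+02 -6.73553173e+01  1.12862540e-01  1.09498927e+02] [[-2.4, -0.9], [1.6, -0.8], [-2.5, -3.5], [4.1, 3.0], [-2.4, -4.0], [-2.0, 1.8], [3.1, -0.1], [1.5, 1.4], [1.0, 0.0]]
ball [-29.84750785 -99.51630879] hub [   1.37003164 -211.40517475] gearbox [  -3.63042185 -199.40446826] grip [  48.77541586 -261.80357221]
cradle [522.71767049  41.44695333] lamp [538.59740483 -98.65490738] q from yc 0.7230454918536822
bottle ends [461.8853175  388.10820762] [648.50291484 356.23389871] 189.32009720451188 -0.16916770489611827
cap-band yaw -0.21090409473238356 [637.47635029 355.90800499] [504.82986014 384.30599949]
centre [525.28726045 377.27914786] [521.02883161 378.00648803]
rest edge yaws [np.float64(-0.18190954176645)]
[-3.14033403e+00 -1.51499821e-05  2.81277691e+00]
```

```bash
python3 -m jog '[[[0,0,0],[-0.0373,-0.0098,0.006],1],[[0,0,0],[-0.0373,-0.0098,0.006],1],[[0,0,0],[-0.0373,-0.0098,0.006],1],[[0,0,0],[-0.0373,-0.0098,0.006],1],[[0,0,0],[-0.0373,-0.0098,0.006],1],[[0,0,0],[-0.0373,-0.0098,0.006],1],[[0,0,0],[-0.0373,-0.0098,0.006],1],[[0,0,0],[-0.0373,-0.0098,0.006],1],[[0,0,0],[-0.0373,-0.0098,0.006],1],[[0,0,0],[-0.0373,-0.0098,0.006],1],[[0,0,-0.144],[0,0,0],1],[[0,0,0],[0,0,0],1]]' 60
```

```text
clock: 1.3
eef_pos: [523.7, 377.3, 195.5]
tcp_rot: [-3.141, -0.001, 2.957]
contact_force: [0.8, 0.1, 0.7]
opening: 0.998
grasp_force: 0.0
```

```bash
python3 -m jog '[[[0,0,0],[0,0,0.03],1],[[0,0,0],[0,0,0.03],1],[[0,0,0],[0,0,0.03],1],[[0,0,0],[0,0,0.025],1],[[0,0,0],[0,0,0.022],1],[[0,0,0],[0,0,0],1],[[0,0,0],[0,0,0],-0.5],[[0,0,0],[0,0,0],-0.5],[[0,0,0],[0,0,0],-0.5],[[0,0,0],[0,0,0],-0.5],[[0,0,0],[0,0,0],-0.5],[[0,0,0],[0,0,0],-0.5]]' 60
```

```text
clock: 2.5
eef_pos: [523.8, 378.9, 61.2]
tcp_rot: [3.14, 0.001, 2.956]
contact_force: [-0.9, -0.5, 5.2]
opening: 0.544
grasp_force: 60.8
```

```bash
python3 -m jog '[[[0,0,0],[0,0,-0.02],-0.5],[[0,0,0],[0,0,-0.04],-0.5],[[0,0,0],[0,0,-0.04],-0.5],[[0,0,0],[0,0,0],-0.5]]' && python3 -m jog '[[[0,0,0],[-0.0061,-0.0332,0],-0.5],[[0,0,0],[-0.0061,-0.0332,0],-0.5],[[0,0,0],[-0.0061,-0.0332,0],-0.5],[[0,0,0],[-0.0061,-0.0332,0],-0.5],[[0,0,0],[-0.0061,-0.0332,0],-0.5],[[0,0,0],[-0.0061,-0.0332,0],-0.5],[[0,0,0],[-0.0061,-0.0332,0],-0.5],[[0,0,0],[-0.0061,-0.0332,0],-0.5],[[0,0,0],[-0.0061,-0.0332,0],-0.5],[[0,0,0],[-0.0061,-0.0332,0],-0.5],[[0,0,-0.149],[0,0,0],-0.5],[[0,0,-0.149],[0,0,0],-0.5]]' && python3 -m jog '[[[0,0,0],[0,0,0],-0.5]]'
python3 - <<'E'
from h import *
S=r.grab_frame("scene");T=r.grab_frame("top")
a=cv2.resize(S[130:230,90:290],None,fx=3,fy=3,interpolation=3);b=cv2.resize(T[110:210,250:400],None,fx=3,fy=3,interpolation=3)
c=np.zeros((600,600,3),np.uint8);c[:300]=a;c[300:,:450]=b;cv2.imwrite("pics/p4.png",c[:,:,::-1])
E
```

```text
clock: 2.9
eef_pos: [526.0, 380.4, 165.8]
tcp_rot: [3.134, 0.007, 2.956]
contact_force: [1.4, 0.7, -4.5]
opening: 0.539
grasp_force: 63.4
clock: 4.1
eef_pos: [521.5, 39.5, 158.9]
tcp_rot: [3.142, -0.001, -3.025]
contact_force: [-0.2, 0.2, -4.7]
opening: 0.541
grasp_force: 63.8
clock: 4.2
eef_pos: [521.6, 40.4, 158.9]
tcp_rot: [3.142, -0.001, -3.027]
contact_force: [0.6, -0.2, -5.4]
opening: 0.542
grasp_force: 63.7
```

View pics/p4.png

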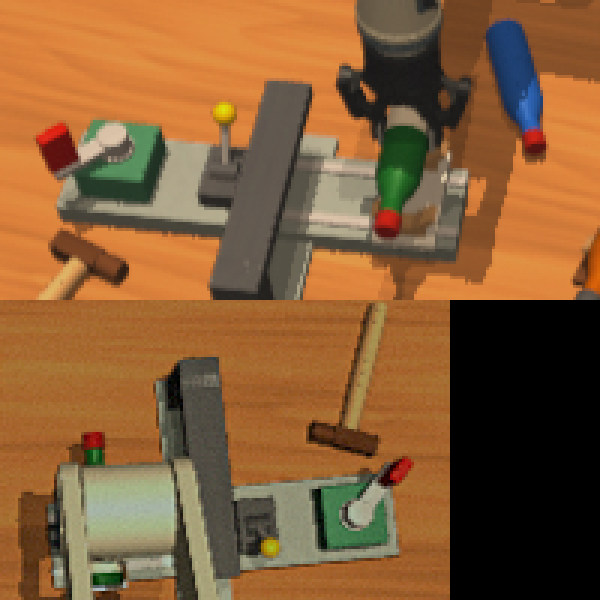

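The bottle hangs above the carriage, with its cap at (388,222) in the upper crop, aligned with the slide's x. I'll check the saddle midpoint from the first picture before lowering.

Run:
```python
from h import *
c=lambda x,y:(170+x/3.5-.36,110+y/3.5-.36)
T=cv2.imread("pics/top0.png")[:,:,::-1].copy()
for box in ((268,170,295,185),(268,195,295,212)):
    m=mask(T,(8,60,60),(25,255,255),box); cc,s,l=blob(m); print(cc,s,plane("top",cc,70))
print(plane("top",c(388,237),72),plane("top",c(395,322),72))
T=r.grab_frame("top");red=((0,150,60),(6,255,255))
cc,s,l=blob(mask(T,*red,(270,140,295,170)));print("cap",cc,plane("top",cc,150))
```

```text
[280.41395349 174.49767442] [268 170  27  11 215] [580.33528694  47.32220161  70.        ]
[282.19678715 205.63855422] [268 198  27  14 249] [462.28462858  38.18469189  70.        ]
[569.24386196  46.91410478  72.        ] [477.33583004  37.4921621   72.        ]
cap [280.96296296 156.22222222] [638.10141022  51.81627429 150.        ]
```

```bash
python3 -m jog '[[[0,0,0],[0,0.001,0.02],-0.5],[[0,0,0],[0,0,0.015],-0.5],[[0,0,0],[0,0,0.01],-0.5],[[0,0,0],[0,0,0.008],-0.5],[[0,0,0],[0,0,0.004],-0.5],[[0,0,0],[0,0,0.003],-0.5],[[0,0,0],[0,0,0.002],-0.5],[[0,0,0],[0,0,0],-0.5]]'
```

```text
clock: 5.15
eef_pos: [522.2, 41.8, 97.4]
tcp_rot: [3.142, 0.0, -3.029]
contact_force: [-0.6, -0.5, -4.9]
opening: 0.542
grasp_force: 63.7
```

```bash
python3 -m jog '[[[0,0,0],[0,0,0.002],-0.5],[[0,0,0],[0,0,0.001],-0.5],[[0,0,0],[0,0,0],-0.5]]'
```

```text
clock: 5.45
eef_pos: [522.6, 41.7, 95.9]
tcp_rot: [-3.141, 0.001, -3.028]
contact_force: [-4.7, -0.7, 14.2]
opening: 0.541
grasp_force: 65.6
```

```bash
python3 -m jog '[[[0,0,0],[0,0,-0.001],0.7],[[0,0,0],[0,0,0],0.85],[[0,0,0],[0,0,0],1],[[0,0,0],[0,0,0],1],[[0,0,0],[0,0,0],1],[[0,0,0],[0,0,-0.02],1],[[0,0,0],[0,0,-0.03],1],[[0,0,0],[0,0,-0.04],1],[[0,0,0],[0,0,-0.04],1],[[0,0,0],[0,0,-0.02],1],[[0,0,0],[0,0,0],1]]'
python3 - <<'E'
from h import *
S=r.grab_frame("scene");T=r.grab_frame("top");cv2.imwrite("pics/S5.png",S[:,:,::-1]);cv2.imwrite("pics/T5.png",T[:,:,::-1])
K=lambda n,P:proj(n,P).round(1)
a=cv2.resize(S[140:220,90:270],None,fx=4,fy=4,interpolation=3)
b=cv2.resize(T[155:215,330:400],None,fx=4,fy=4,interpolation=3)
c=np.zeros((600,720,3),np.uint8);c[:320]=a;c[340:580,:280]=b;cv2.imwrite("pics/p5.png",c[:,:,::-1])
E
```

```text
clock: 6.55
eef_pos: [523.8, 41.9, 248.5]
tcp_rot: [-3.141, 0.006, -3.028]
contact_force: [0.9, 0.5, -0.1]
opening: 1.001
grasp_force: 0.0
```

View pics/p5.png

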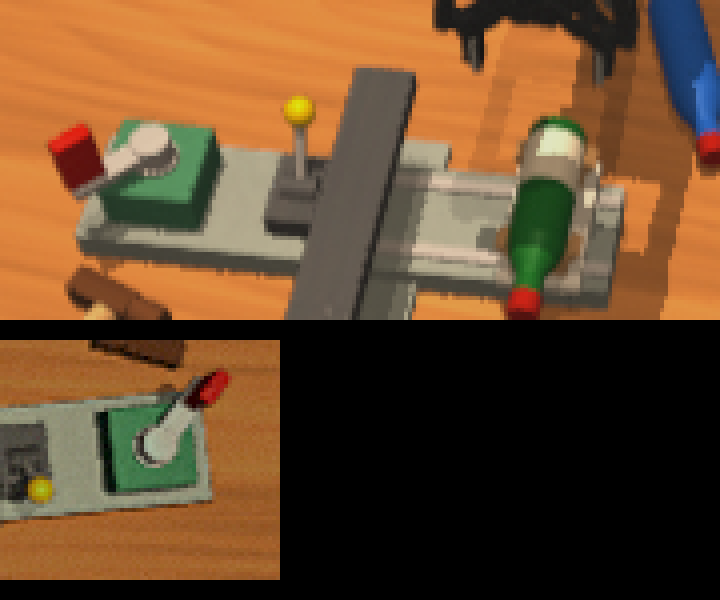

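The bottle lies in the cradle, cap at (524,302) in the crop. The crank hub is at crop (152,145) in the scene view and (157,448) in the top view; the paddle's bright top is at (211,388).

Run:
```python
from h import *
f=lambda x,y:(90+x/4-.375,140+y/4-.375); g=lambda x,y:(330+x/4-.375,155+(y-340)/4-.375)
print("hub tri",tri(f(152,142),g(157,446)), [plane("top",g(157,446),z).round(1) for z in(97,105,112)])
o=np.array([535.05,-67.36]);a=.108;R=np.array([[np.cos(a),-np.sin(a)],[np.sin(a),np.cos(a)]])
T=cv2.imread("pics/T5.png")[:,:,::-1].copy()
h=cv2.cvtColor(T,cv2.COLOR_RGB2HSV)[160:176,374:392];
m=(((h[...,0]<8)|(h[...,0]>172))&(h[...,1]>140));
np.set_printoptions(linewidth=200)
print(np.where(m,h[...,2],0))
S=cv2.imread("pics/S5.png")[:,:,::-1].copy();h=cv2.cvtColor(S,cv2.COLOR_RGB2HSV)[168:192,100:120]
m=(((h[...,0]<8)|(h[...,0]>172))&(h[...,1]>140));print(np.where(m,h[...,2],0))
for yc in (-205,-210,-215):
  A=o+R@[0,yc]
  for q in (.6,.7,.8): 
    e=R@[np.cos(-q),np.sin(-q)]; t=np.array([-e[1],e[0]]);print(yc,q,A.round(1),[proj("top",[*(A+s*e+w*t),152]).round(1).tolist() for s,w in((43,8),(77,8),(77,-8),(43,-8))],[proj("scene",[*(A+s*e+w*t),152]).round(1).tolist() for s,w in((43,8),(77,8),(77,-8),(43,-8))])
```

```text
hub tri [ 561.4465746  -283.66043562   93.24886054] [array([ 560.9, -281.9,   97. ]), array([ 560.1, -279.7,  105. ]), array([ 559.4, -277.8,  112. ])]
[[  0   0   0   0   0   0   0   0   0   0   0   0   0   0   0   0   0   0]
 [  0   0   0   0   0   0   0   0   0   0   0   0   0   0   0   0   0   0]
 [  0   0   0   0   0   0   0   0   0   0 127 138   0   0   0   0   0   0]
 [  0   0   0   0   0   0   0   0   0  71 152 169 153   0   0   0   0   0]
 [  0   0   0   0   0   0   0  44  56 150 170 169 165 162   0   0   0   0]
 [  0   0   0   0   0   0  38  39 125 169 163 162 162   0   0   0   0   0]
 [  0   0   0   0   0  42  45 108 134 162 166 167 149   0   0   0   0   0]
 [  0   0   0   0   0  33  90 163 175 168 166 152   0   0   0   0   0   0]
 [  0   0   0   0  41  33 163 178 172 163 161   0   0   0   0   0   0   0]
 [  0   0   0  38  39  42 137 168 169 165   0   0   0   0   0   0   0   0]
 [  0   0   0  39  40  40   0 111 158 148   0   0   0   0   0   0   0   0]
 [  0   0   0   0  33   0  57   0   0   0   0   0   0   0   0   0   0   0]
 [  0   0   0   0   0   0   0   0   0   0   0   
[... 2940 characters left out ...]
[380.0, 172.2]] [[116.5, 171.8], [107.2, 177.5], [104.4, 174.5], [113.7, 168.8]]
-210 0.8 [ 557.7 -276.1] [[377.4, 170.2], [383.4, 163.1], [386.8, 166.0], [380.8, 173.1]] [[115.6, 171.1], [105.7, 176.1], [103.4, 172.9], [113.3, 167.9]]
-215 0.6 [ 558.2 -281.1] [[376.6, 169.1], [381.0, 160.9], [384.9, 163.1], [380.5, 171.2]] [[116.0, 172.2], [107.3, 178.5], [104.1, 175.8], [112.8, 169.5]]
-215 0.7 [ 558.2 -281.1] [[377.7, 169.5], [383.0, 161.9], [386.6, 164.4], [381.4, 172.1]] [[115.0, 171.6], [105.6, 177.3], [102.9, 174.3], [112.2, 168.7]]
-215 0.8 [ 558.2 -281.1] [[378.8, 170.1], [384.8, 163.0], [388.2, 165.9], [382.2, 173.0]] [[114.0, 170.9], [104.2, 175.9], [101.9, 172.7], [111.7, 167.7]]
```

Run:
```python
from h import *
T=cv2.imread("pics/T5.png")[:,:,::-1].copy();S=cv2.imread("pics/S5.png")[:,:,::-1].copy()
cs=[]
for I,(x0,y0,x1,y1),th in((S,(100,168,116,192),158),(T,(374,160,392,176),105)):
    h=cv2.cvtColor(I,cv2.COLOR_RGB2HSV)
    m=(((h[...,0]<8)|(h[...,0]>172))&(h[...,1]>110)&(h[...,2]>th)).astype(np.uint8);k=np.zeros_like(m);k[y0:y1,x0:x1]=m[y0:y1,x0:x1]
    c,s,l=blob(k);cs.append(c);v,u=np.nonzero(l);w,V=np.linalg.eigh(np.cov(u,v));print(c,s,V[:,1],w)
    d=V[:,1]; n="scene" if I is S else "top"; p=plane(n,c+3*d,152)-plane(n,c-3*d,152);print("yaw",np.arctan2(p[1],p[0]),plane(n,c,152))
P=tri(*cs);print(P)
for A in([561,-282],[559,-280],[558,-281]):
    e=P[:2]-A;print(np.hypot(*e),np.arctan2(*e[::-1]))
```

```text
[106.63157895 174.15789474] [102 171  10   7  38] [-0.87919594  0.47646038] [1.19180091 8.21075954]
yaw -0.6574205566826894 [ 614.25637798 -319.55991464  152.        ]
[383.34210526 166.18421053] [380 162   8   9  38] [-0.57681122  0.81687748] [1.45352796 7.0400709 ]
yaw 2.5393689160537143 [ 610.9793959  -318.85746858  152.        ]
[ 611.76587324 -320.86391987  148.38464059]
63.93417046350737 -0.6533803677718799
66.73902400597726 -0.6589591268537892
66.9320643040753 -0.6379971711737157
```

```bash
python3 -m jog '[[[0,0,0],[-0.0045,-0.0369,0],1],[[0,0,0],[-0.0045,-0.0369,0],1],[[0,0,0],[-0.0045,-0.0369,0],1],[[0,0,0],[-0.0045,-0.0369,0],1],[[0,0,0],[-0.0045,-0.0369,0],1],[[0,0,0],[-0.0045,-0.0369,0],1],[[0,0,0],[-0.0045,-0.0369,0],1],[[0,0,0],[-0.0045,-0.0369,0],1],[[0,0,0],[-0.0045,-0.0369,0],1],[[0,0,0],[-0.0045,-0.0369,0],1],[[0,0,0.145],[0,0,0],1],[[0,0,0.145],[0,0,0],1]]' && python3 -m jog '[[[0,0,0.145],[0,0,0.03],1],[[0,0,0.145],[0,0,0.02],1],[[0,0,0.145],[0,0,0],1],[[0,0,0.02],[0,0,0],1],[[0,0,0],[0,0,0],1]]' && python3 -c "from rig import r;print(r.sense()['qpos'].round(3))"
```

```text
clock: 7.85
eef_pos: [607.5, -320.7, 242.2]
tcp_rot: [3.14, -0.004, 2.957]
contact_force: [0.5, -0.0, 0.4]
opening: 1.0
grasp_force: 0.0
clock: 8.35
eef_pos: [608.1, -319.6, 194.0]
tcp_rot: [-3.141, -0.002, 2.513]
contact_force: [-0.3, 0.0, -0.1]
opening: 1.003
grasp_force: 0.0
[-0.486  0.506  1.542 -0.     1.095 -1.428]
```

```bash
python3 -m jog '[[[0,0,0],[-0.002,0,0.025],1],[[0,0,0],[0,0,0.02],1],[[0,0,0],[0,0,0.015],1],[[0,0,0],[0,0,0],1],[[0,0,0],[0,0,0],-0.9],[[0,0,0],[0,0,0],-0.9],[[0,0,0],[0,0,0],-0.9],[[0,0,0],[0,0,0],-0.9],[[0,0,0],[0,0,0],-0.9],[[0,0,0],[0,0,0],-0.9]]' 25
```

```text
clock: 9.35
eef_pos: [610.4, -321.0, 135.9]
tcp_rot: [3.141, 0.001, 2.509]
contact_force: [-0.0, 2.0, 3.4]
opening: 0.184
grasp_force: 29.4
```

```bash
python3 -m jog '[[[0,0,0],[0,0,0],-0.9],[[0,0,0],[0,0,0],-0.9]]'
```

```text
clock: 9.55
eef_pos: [610.3, -321.0, 135.9]
tcp_rot: [3.141, 0.001, 2.51]
contact_force: [-1.0, 0.9, 5.8]
opening: 0.179
grasp_force: 29.6
```

```bash
python3 -m jog '[[[0,0,0.14],[0.0006,-0.0085,0],-0.9],[[0,0,0.14],[0.0006,-0.0085,0],-0.9],[[0,0,0.14],[0.0006,-0.0085,0],-0.9],[[0,0,0.14],[0.0006,-0.0085,0],-0.9],[[0,0,0],[0,0,0],-0.9]]'
```

```text
clock: 10.05
eef_pos: [583.5, -341.3, 135.9]
tcp_rot: [3.14, -0.0, 1.944]
contact_force: [1.9, 3.5, 4.8]
opening: 0.183
grasp_force: 32.0
```

```bash
python3 -m jog '[[[0,0,0.14],[0.0006,-0.0085,0],-0.9],[[0,0,0.14],[0.0006,-0.0085,0],-0.9],[[0,0,0.14],[0.0006,-0.0085,0],-0.9],[[0,0,0.14],[0.0006,-0.0085,0],-0.9],[[0,0,0.14],[0.0006,-0.0085,0],-0.9],[[0,0,0.14],[0.0006,-0.0085,0],-0.9],[[0,0,0.14],[0.0006,-0.0085,0],-0.9],[[0,0,0.14],[0.0006,-0.0085,0],-0.9],[[0,0,0.14],[0.0006,-0.0085,0],-0.9],[[0,0,0.14],[0.0006,-0.0085,0],-0.9],[[0,0,0.14],[0.0006,-0.0085,0],-0.9],[[0,0,0],[0,0,0],-0.9]]'
```

```text
clock: 11.25
eef_pos: [507.4, -308.4, 135.9]
tcp_rot: [3.139, -0.005, 0.405]
contact_force: [10.9, 3.0, -3.4]
opening: 0.182
grasp_force: 30.0
```

```bash
python3 -m jog '[[[0,0,0.14],[0.0026,-0.0083,0],-0.9],[[0,0,0.14],[0.0006,-0.0083,0],-0.9],[[0,0,0.14],[0.0006,-0.0083,0],-0.9],[[0,0,0.14],[0.0006,-0.0083,0],-0.9],[[0,0,0.14],[0.0006,-0.0083,0],-0.9],[[0,0,0.14],[0.0006,-0.0083,0],-0.9],[[0,0,0.14],[0.0006,-0.0083,0],-0.9],[[0,0,0],[0,0,0],-0.9]]'; python3 -c "from rig import r;print(r.sense()['qpos'].round(3))"
```

```text
clock: 12.05
eef_pos: [512.6, -252.7, 135.9]
tcp_rot: [-3.142, -0.002, -0.572]
contact_force: [1.2, -4.0, 4.1]
opening: 0.183
grasp_force: 30.6
[-0.461  0.413  1.851 -0.     0.875  1.682]
```

```bash
python3 -m jog '[[[0,0,0],[0,0,0],0.3],[[0,0,0],[0,0,0],0.3],[[0,0,0],[0,0,0],0.3],[[0,0,0],[0,0,-0.02],0.3],[[0,0,0],[0,0,-0.035],0.3],[[0,0,-0.1428],[0,0,0],0.3],[[0,0,-0.1428],[0,0,0],0.3],[[0,0,-0.1428],[0,0,0],0.3],[[0,0,-0.1428],[0,0,0],0.3],[[0,0,-0.1428],[0,0,0],0.3],[[0,0,-0.1428],[0,0,0],0.3]]' && python3 -m jog '[[[0,0,-0.1428],[0,0,0],0.3],[[0,0,-0.1428],[0,0,0],0.3],[[0,0,-0.1428],[0,0,0],0.3],[[0,0,-0.1428],[0,0,0],0.3],[[0,0,-0.1428],[0,0,0],0.3],[[0,0,-0.1428],[0,0,0],0.3],[[0,0,-0.1428],[0,0,0],0.3],[[0,0,-0.1428],[0,0,0],0.3],[[0,0,-0.1428],[0,0,0],0.3],[[0,0,-0.1428],[0,0,0],0.3],[[0,0,-0.1428],[0,0,0],0.3],[[0,0,-0.1428],[0,0,0],0.3]]' && python3 -m jog '[[[0,0,-0.1428],[0,0,0],0.3],[[0,0,-0.1428],[0,0,0],0.3],[[0,0,-0.1428],[0,0,0],0.3],[[0,0,-0.1428],[0,0,0],0.3],[[0,0,0],[0,0,0],0.3]]'
```

```text
clock: 13.15
eef_pos: [511.0, -252.6, 190.0]
tcp_rot: [-3.141, 0.001, 0.294]
contact_force: [-0.7, -0.8, -0.6]
opening: 0.653
grasp_force: 0.0
clock: 14.35
eef_pos: [511.0, -252.7, 190.0]
tcp_rot: [-3.141, -0.001, 2.007]
contact_force: [-0.4, 0.5, 0.7]
opening: 0.649
grasp_force: 0.0
clock: 14.85
eef_pos: [511.0, -252.6, 190.0]
tcp_rot: [-3.142, -0.001, 2.574]
contact_force: [0.2, -0.1, 0.1]
opening: 0.652
grasp_force: 0.0
```

```bash
python3 -m jog '[[[0,0,0],[0,0,0.025],0.3],[[0,0,0],[0,0,0.02],0.3],[[0,0,0],[0,0,0.01],0.3],[[0,0,0],[0,0,0],0.3],[[0,0,0],[0,0,0],-0.9],[[0,0,0],[0,0,0],-0.9],[[0,0,0],[0,0,0],-0.9],[[0,0,0],[0,0,0],-0.9],[[0,0,0],[0,0,0],-0.9],[[0,0,0],[0,0,0],-0.9]]' 25
```

```text
clock: 15.85
eef_pos: [512.0, -252.9, 136.3]
tcp_rot: [3.141, 0.002, 2.571]
contact_force: [-0.6, 0.1, 6.5]
opening: 0.181
grasp_force: 30.1
```

```bash
python3 -m jog '[[[0,0,0.14],[-0.0006,0.0084,0],-0.9],[[0,0,0.14],[-0.0006,0.0084,0],-0.9],[[0,0,0.14],[-0.0006,0.0084,0],-0.9],[[0,0,0.14],[-0.0006,0.0084,0],-0.9],[[0,0,0.14],[-0.0006,0.0084,0],-0.9],[[0,0,0.14],[-0.0006,0.0084,0],-0.9],[[0,0,0],[0,0,0],-0.9]]'
```

```text
clock: 16.55
eef_pos: [553.7, -226.0, 136.3]
tcp_rot: [3.14, 0.001, 1.728]
contact_force: [-2.5, -1.1, 8.4]
opening: 0.183
grasp_force: 32.3
```

```bash
python3 -m jog '[[[0,0,0.14],[-0.0006,0.0084,0],-0.9],[[0,0,0.14],[-0.0006,0.0084,0],-0.9],[[0,0,0.14],[-0.0006,0.0084,0],-0.9],[[0,0,0.14],[-0.0006,0.0084,0],-0.9],[[0,0,0.14],[-0.0006,0.0084,0],-0.9],[[0,0,0.14],[-0.0006,0.0084,0],-0.9],[[0,0,0.14],[-0.0006,0.0084,0],-0.9],[[0,0,0.14],[-0.0006,0.0084,0],-0.9],[[0,0,0.14],[-0.0006,0.0084,0],-0.9],[[0,0,0.14],[-0.0006,0.0084,0],-0.9],[[0,0,0],[0,0,0],-0.9]]'
```

```text
clock: 17.65
eef_pos: [619.6, -266.7, 136.3]
tcp_rot: [3.141, -0.001, 0.327]
contact_force: [-0.7, 0.8, 6.8]
opening: 0.181
grasp_force: 31.4
```

```bash
python3 -m jog '[[[0,0,0.14],[-0.0006,0.0084,0],-0.9],[[0,0,0.14],[-0.0006,0.0084,0],-0.9],[[0,0,0.14],[-0.0006,0.0084,0],-0.9],[[0,0,0.14],[-0.0006,0.0084,0],-0.9],[[0,0,0.14],[-0.0006,0.0084,0],-0.9],[[0,0,0.14],[-0.0006,0.0084,0],-0.9],[[0,0,0.14],[-0.0006,0.0084,0],-0.9],[[0,0,0.14],[-0.0006,0.0084,0],-0.9],[[0,0,0.14],[-0.0006,0.0084,0],-0.9],[[0,0,0.14],[-0.0006,0.0084,0],-0.9],[[0,0,0.14],[-0.0006,0.0084,0],-0.9],[[0,0,0],[0,0,0],-0.9]]'; python3 -c "from rig import r;print(r.sense()['qpos'].round(3))"
```

```text
clock: 18.85
eef_pos: [583.2, -341.9, 136.3]
tcp_rot: [-3.14, -0.001, -1.213]
contact_force: [0.1, 1.6, 5.3]
opening: 0.185
grasp_force: 30.4
[-5.330e-01  5.510e-01  1.610e+00  1.000e-03  9.790e-01  2.251e+00]
```

```bash
python3 -m jog '[[[0,0,0],[0,0,0],0.3],[[0,0,0],[0,0,0],0.3],[[0,0,0],[0,0,0],0.3],[[0,0,0],[0,0,-0.02],0.3],[[0,0,0],[0,0,-0.035],0.3],[[0,0,-0.1428],[0,0,0],0.3],[[0,0,-0.1428],[0,0,0],0.3],[[0,0,-0.1428],[0,0,0],0.3],[[0,0,-0.1428],[0,0,0],0.3],[[0,0,-0.1428],[0,0,0],0.3],[[0,0,-0.1428],[0,0,0],0.3]]' && python3 -m jog '[[[0,0,-0.1428],[0,0,0],0.3],[[0,0,-0.1428],[0,0,0],0.3],[[0,0,-0.1428],[0,0,0],0.3],[[0,0,-0.1428],[0,0,0],0.3],[[0,0,-0.1428],[0,0,0],0.3],[[0,0,-0.1428],[0,0,0],0.3],[[0,0,-0.1428],[0,0,0],0.3],[[0,0,-0.1428],[0,0,0],0.3],[[0,0,-0.1428],[0,0,0],0.3],[[0,0,-0.1428],[0,0,0],0.3],[[0,0,-0.1428],[0,0,0],0.3],[[0,0,-0.1428],[0,0,0],0.3]]' && python3 -m jog '[[[0,0,-0.1428],[0,0,0],0.3],[[0,0,-0.1428],[0,0,0],0.3],[[0,0,-0.1428],[0,0,0],0.3],[[0,0,-0.1428],[0,0,0],0.3],[[0,0,0],[0,0,0],0.3]]'
```

```text
clock: 19.95
eef_pos: [583.3, -341.4, 190.0]
tcp_rot: [-3.142, 0.0, -0.345]
contact_force: [-0.2, 0.1, -0.6]
opening: 0.65
grasp_force: 0.0
clock: 21.15
eef_pos: [583.3, -341.4, 190.0]
tcp_rot: [-3.141, -0.0, 1.369]
contact_force: [0.3, -0.1, -0.1]
opening: 0.649
grasp_force: 0.0
clock: 21.65
eef_pos: [583.3, -341.4, 190.0]
tcp_rot: [-3.141, -0.0, 1.936]
contact_force: [-0.2, 0.3, -0.1]
opening: 0.652
grasp_force: 0.0
```

```bash
python3 -m jog '[[[0,0,0],[0,0,0.025],0.3],[[0,0,0],[0,0,0.02],0.3],[[0,0,0],[0,0,0.01],0.3],[[0,0,0],[0,0,0],0.3],[[0,0,0],[0,0,0],-0.9],[[0,0,0],[0,0,0],-0.9],[[0,0,0],[0,0,0],-0.9],[[0,0,0],[0,0,0],-0.9],[[0,0,0],[0,0,0],-0.9],[[0,0,0],[0,0,0],-0.9]]' 25
```

```text
clock: 22.65
eef_pos: [583.9, -341.9, 136.5]
tcp_rot: [3.141, 0.001, 1.933]
contact_force: [-0.2, -0.1, 6.2]
opening: 0.185
grasp_force: 30.4
```

```bash
python3 -m jog '[[[0,0,0.14],[0.0006,-0.0084,0],-0.9],[[0,0,0.14],[0.0006,-0.0084,0],-0.9],[[0,0,0.14],[0.0006,-0.0084,0],-0.9],[[0,0,0.14],[0.0006,-0.0084,0],-0.9],[[0,0,0.14],[0.0006,-0.0084,0],-0.9],[[0,0,0.14],[0.0006,-0.0084,0],-0.9],[[0,0,0.14],[0.0006,-0.0084,0],-0.9],[[0,0,0.14],[0.0006,-0.0084,0],-0.9],[[0,0,0.14],[0.0006,-0.0084,0],-0.9],[[0,0,0.14],[0.0006,-0.0084,0],-0.9],[[0,0,0.14],[0.0006,-0.0084,0],-0.9],[[0,0,0],[0,0,0],-0.9]]'
```

```text
clock: 23.85
eef_pos: [506.5, -308.0, 136.4]
tcp_rot: [3.14, -0.001, 0.388]
contact_force: [-2.5, -2.5, 5.5]
opening: 0.181
grasp_force: 30.8
```

```bash
python3 -m jog '[[[0,0,0.14],[0.0006,-0.0084,0],-0.9],[[0,0,0.14],[0.0006,-0.0084,0],-0.9],[[0,0,0.14],[0.0006,-0.0084,0],-0.9],[[0,0,0.14],[0.0006,-0.0084,0],-0.9],[[0,0,0.14],[0.0006,-0.0084,0],-0.9],[[0,0,0.14],[0.0006,-0.0084,0],-0.9],[[0,0,0.05],[0,-0.003,0],-0.9],[[0,0,0.05],[0,-0.003,0],-0.9],[[0,0,0],[0,0,0],-0.9]]'
```

```text
clock: 24.75
eef_pos: [511.1, -253.8, 136.4]
tcp_rot: [-3.142, -0.001, -0.549]
contact_force: [-1.3, 0.1, 8.9]
opening: 0.18
grasp_force: 30.9
```

```bash
python3 -m jog '[[[0,0,0.05],[0,-0.003,0],-0.9],[[0,0,0.05],[0,-0.003,0],-0.9],[[0,0,0],[0,0,0],-0.9]]'
```

```text
clock: 25.05
eef_pos: [514.5, -248.9, 136.4]
tcp_rot: [-3.141, -0.002, -0.649]
contact_force: [-1.4, -0.8, 7.0]
opening: 0.183
grasp_force: 30.8
```

```bash
python3 -m jog '[[[0,0,0.05],[0,-0.003,0],-0.9],[[0,0,0],[0,0,0],-0.9]]'; python3 -m jog '[[[0,0,0.04],[0,-0.0024,0],-0.9],[[0,0,0],[0,0,0],-0.9]]'; python3 -c "from rig import r;s=r.sense();print(s['contact_force'],s['wrist_torque'])"
```

```text
clock: 25.25
eef_pos: [516.3, -246.6, 136.4]
tcp_rot: [-3.141, -0.002, -0.699]
contact_force: [0.2, -0.3, 8.2]
opening: 0.186
grasp_force: 30.7
clock: 25.45
eef_pos: [516.8, -246.3, 136.4]
tcp_rot: [3.138, -0.002, -0.735]
contact_force: [-8.0, -9.0, 9.4]
opening: 0.183
grasp_force: 45.3
[-8.02600929 -9.04733875  9.38560971] [-1.22378855  1.14314961  0.93974078]
```

```bash
python3 -m jog '[[[0,0,0],[0,-0.0025,0],-0.9],[[0,0,0],[0,0,0],-0.9],[[0,0,0],[0,0,0],-0.9]]'
python3 - <<'E'
from h import *
S=r.grab_frame("scene");a=cv2.resize(S[140:220,90:270],None,fx=4,fy=4,interpolation=3);cv2.imwrite("pics/p6.png",a[:,:,::-1])
E
```

```text
clock: 25.75
eef_pos: [516.9, -246.1, 136.4]
tcp_rot: [3.135, -0.002, -0.734]
contact_force: [-15.9, -20.5, 12.2]
opening: 0.189
grasp_force: 45.3
```

View pics/p6.png

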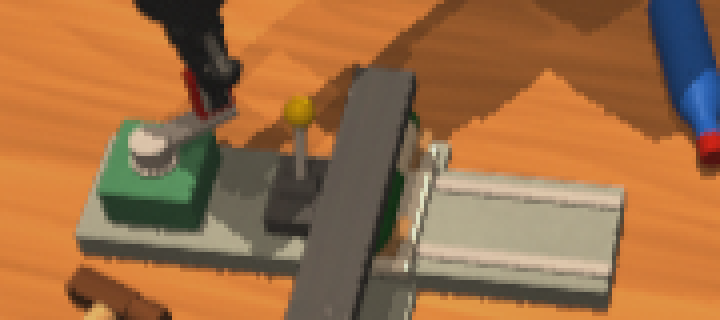

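The carriage stands at its stop, with the bottle under the lamp arm at (395,190) in the crop. Next I release the crank and go to the brake lever.

```bash
python3 -m jog '[[[0,0,0],[0,0.004,0],-0.9],[[0,0,0],[0,0,0],0.3],[[0,0,0],[0,0,0],0.3],[[0,0,0],[0,0,0],0.3],[[0,0,0],[0,0,-0.03],0.3],[[0,0,0],[0,0,-0.035],0.3],[[0,0,-0.1405],[0,0,0],0],[[0,0,-0.1405],[0,0,0],-1],[[0,0,-0.1405],[0,0,0],-1],[[0,0,-0.1405],[0,0,0],-1],[[0,0,-0.1405],[0,0,0],-1],[[0,0,-0.1405],[0,0,0],-1]]' && python3 -m jog '[[[0,0,0],[0,0,0],-1],[[0,0,0],[0,0,0],-1]]'
python3 - <<'E'
from h import *
S=r.grab_frame("scene");T=r.grab_frame("top");yel=((22,120,120),(32,255,255))
a=blob(mask(S,*yel,(155,155,190,180)));b=blob(mask(T,*yel,(325,170,350,200)));print(a[1],b[1],tri(a[0],b[0]))
E
```

```text
clock: 27.0
eef_pos: [516.1, -245.3, 200.1]
tcp_rot: [-3.141, 0.0, 0.112]
contact_force: [0.3, -0.5, -0.0]
opening: -0.002
grasp_force: 0.0
clock: 27.2
eef_pos: [516.1, -245.4, 200.1]
tcp_rot: [-3.141, 0.0, 0.102]
contact_force: [-0.2, -0.4, 0.7]
opening: -0.001
grasp_force: 0.0
[162 164   6   7  24] [338 190   5   6  21] [ 514.98038378 -169.09585757  114.02539024]
```

```bash
python3 -m jog '[[[0,0,0],[-0.0125,-0.0252,0],-1],[[0,0,0],[-0.0125,-0.0252,0],-1],[[0,0,0],[-0.0125,-0.0252,0],-1],[[0,0,0],[0,0,0.024],-1],[[0,0,0],[0,0,0.024],-1],[[0,0,0],[0,0,0.024],-1],[[0,0,0],[0,0,0],-1]]' && python3 -m jog '[[[0,0,0],[0.01,0,0],-1],[[0,0,0],[0.01,0,0],-1],[[0,0,0],[0.008,0,0],-1],[[0,0,0],[0.008,0,0],-1],[[0,0,0],[0.008,0,0],-1],[[0,0,0],[0.008,0,0],-1],[[0,0,0],[0.008,0,0],-1],[[0,0,0],[0,0,0],-1]]'
```

```text
clock: 28.0
eef_pos: [469.0, -173.6, 126.0]
tcp_rot: [-3.139, 0.004, 0.104]
contact_force: [0.2, -0.5, 0.3]
opening: -0.002
grasp_force: 0.0
clock: 28.8
eef_pos: [531.9, -168.0, 128.3]
tcp_rot: [3.141, -0.001, 0.106]
contact_force: [1.3, 0.1, -0.4]
opening: -0.005
grasp_force: 0.0
```

```bash
python3 -m jog '[[[0,0,0],[0.008,0,0],-1],[[0,0,0],[0.007,0,0],-1],[[0,0,0],[0.004,0,0],-1],[[0,0,0],[0,0,0],-1]]'; for i in 1; do python3 -m jog '[[[0,0,0],[0.004,0,0],-1],[[0,0,0],[0,0,0],-1]]'; done
```

```text
clock: 29.2
eef_pos: [550.1, -166.0, 128.2]
tcp_rot: [3.141, -0.0, 0.106]
contact_force: [-0.3, -0.4, -0.9]
opening: 0.002
grasp_force: 0.0
clock: 29.4
eef_pos: [553.7, -165.6, 128.3]
tcp_rot: [3.142, -0.0, 0.106]
contact_force: [0.1, 0.3, 0.3]
opening: -0.0
grasp_force: 0.0
```

```bash
python3 -m jog '[[[0,0,0],[0.003,0,0],-1],[[0,0,0],[0,0,0],-1]]';python3 -m jog '[[[0,0,0],[0.003,0,0],-1],[[0,0,0],[0,0,0],-1]]'
```

```text
clock: 29.6
eef_pos: [556.6, -165.3, 128.3]
tcp_rot: [3.142, -0.0, 0.106]
contact_force: [0.5, -0.2, -0.3]
opening: -0.003
grasp_force: 0.1
clock: 29.8
eef_pos: [558.2, -165.0, 128.0]
tcp_rot: [-3.141, 0.003, 0.106]
contact_force: [-5.7, -1.7, 2.5]
opening: -0.0
grasp_force: 3.0
```

Run:
```python
from h import *
S=r.grab_frame("scene");T=r.grab_frame("top");yel=((22,120,120),(32,255,255))
a=blob(mask(S,*yel,(145,150,190,195)));b=blob(mask(T,*yel,(325,160,350,200)));print(a[0],a[1],b[1],tri(a[0],b[0]),plane("scene",a[0],113))
```

```text
[159.57142857 183.57142857] [157 181   6   6  21] [     0      0    512    384 196608] [678.16259807  32.28864161 403.72735001] [ 582.29681961 -162.10863826  113.        ]
```

```bash
python3 -m jog '[[[0,0,0],[0.002,0,0],-1],[[0,0,0],[0,0,0],-1]]' && python3 -m jog '[[[0,0,0],[-0.02,0,0],-1],[[0,0,0],[-0.03,0,0],-1],[[0,0,0],[-0.03,0,0],-1],[[0,0,0],[0,0,-0.04],-1],[[0,0,0],[0,0,-0.04],-1],[[0,0,0],[-0.04,0,-0.04],-1],[[0,0,0],[-0.04,0,0],-1],[[0,0,0],[0,0,0],-1]]'
python3 - <<'E'
from h import *
S=r.grab_frame("scene");T=r.grab_frame("top")
a=cv2.resize(S[140:260,90:350],None,fx=2.9,fy=2.9,interpolation=3);b=cv2.resize(T[120:210,180:400],None,fx=2.6,fy=2.6,interpolation=3)
c=np.zeros((600,760,3),np.uint8);c[:348,:754]=a[:348,:754];c[350:350+234,:572]=b;cv2.imwrite("pics/p7.png",c[:,:,::-1])
E
```

```text
clock: 30.1
eef_pos: [558.5, -164.9, 127.9]
tcp_rot: [-3.141, 0.006, 0.106]
contact_force: [-12.9, -2.6, 7.7]
opening: -0.003
grasp_force: 6.4
clock: 30.9
eef_pos: [403.7, -181.1, 244.6]
tcp_rot: [3.141, 0.0, 0.105]
contact_force: [-0.0, -0.5, -0.1]
opening: 0.002
grasp_force: 0.0
```

View pics/p7.png

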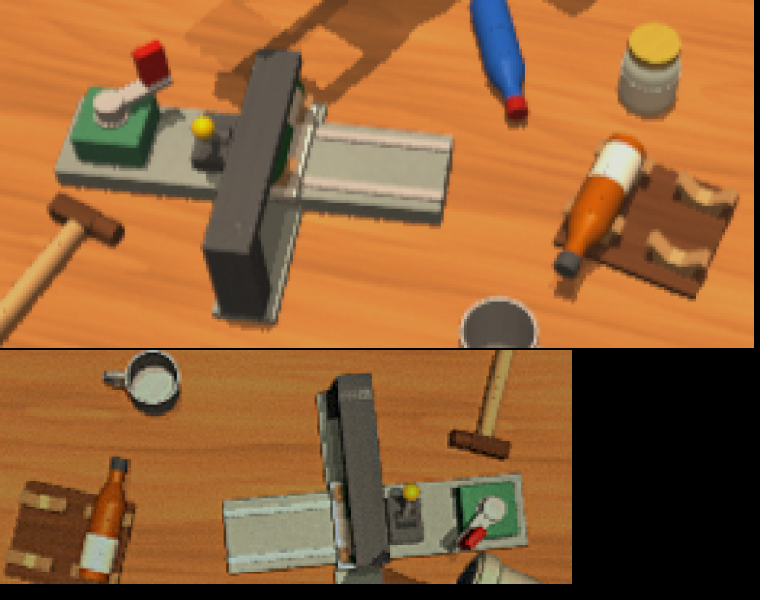

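Everything is in place: the ball is over to +x at (203,127) in the upper crop, the bottle is under the lamp, and the amber bottle and bystanders have not moved. I'll check the paddle, then hand in.

Run:
```python
from h import *
S=r.grab_frame("scene");c,s,l=blob(mask(S,(0,150,60),(6,255,255),(130,145,155,175)));print(c,plane("scene",c,128))
print(r.sign_off())
```

```text
[141.7480315  160.96850394] [ 519.23924203 -244.80184567  128.        ]
the job is handed in; nothing more can be done
None
```

The job is handed in at about 31 s: the green bottle lies in the cradle, the slide is wound home against its stop under the lamp, and the brake lever is pushed fully over; the last pictures show the amber bottle, mug, mallet and jar still in place.

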